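# Turn the cake-topper foot hole-up and hold it

## Task

A colleague is about to push a cake topper's stick into the wooden foot block that lies on the sheet of baking paper. Pick that block up, find out which of its ends has the blind hole (for instance by trying an end on the upright peg of the wooden stand), and finish while holding it still in the gripper with the hole facing straight up, the block's middle more than 10 cm above the counter and touching nothing but the gripper. Leave the other block, the bowl and the two macarons where they are.

Things in the scene. Friction and masses are not known exactly. Their poses are not given: they have to be found in the camera images.
- sheet: sheet of brown baking paper, 220 x 200 mm, flat on the counter (under 1 mm thick); origin at its centre. The foot to be held is the one that lies on it
- stand: round beech stand fixed to the counter: a disc 90 mm in diameter and 14 mm thick with one upright peg in its middle, 12 mm in diameter; origin at the centre of its underside, z up
- peg_tip (a point): top of the stand's peg, on its axis, 70 mm above the counter (56 mm above the disc). The peg enters a foot's hole with 7 mm of play all round and cannot enter the solid end
- foot_a_center (a point): centre of the first beech foot block, loose, 64 mm long, 44 x 44 mm in section, about 85 g, lying on a long side. Its x axis runs along its length (level at first), z is up at first. The middle of one 44 x 44 mm end face has a round blind hole 26 mm wide, 32 mm deep; the other end is solid. Which end (+x or -x) is not told: feel or look
- foot_b_center (a point): centre of the second beech foot block, loose, 64 mm long, 44 x 44 mm in section, about 85 g, lying on a long side. Its x axis runs along its length (level at first), z is up at first. The middle of one 44 x 44 mm end face has a round blind hole 26 mm wide, 32 mm deep; the other end is solid. Which end (+x or -x) is not told: feel or look
- foot_a: the foot whose centre is foot_a_center, same axes; origin 22 mm below that centre, at the middle of the side it lies on at first. The two feet look alike, may have their holes at different ends, and either may be the one on the sheet
- foot_b: the foot whose centre is foot_b_center, same axes; origin 22 mm below that centre, at the middle of the side it lies on at first. The two feet look alike, may have their holes at different ends, and either may be the one on the sheet
- bowl: loose steel bowl, 140 mm across and 65 mm high, to be left alone; origin at the centre of its underside
- macaron_0: loose filled macaron, 45 mm across and 25 mm high, to be left alone; origin at the centre of its underside
- macaron_1: a second loose filled macaron, 45 mm across and 25 mm high, to be left alone; origin at the centre of its underside
Mind the look-alikes: they are no part of the job. What is shaped like the foot_b but blue or green is not meant. What is shaped like the foot_a but grey or pink is not meant.

How it is judged (in metres and radians):
At the end, for the whole second after the job is handed in: The fingers hold the foot from the sheet hole-up (the z axis of its solid half, foot_a_c0 or foot_b_c0, points out of the hole), within 15 degrees of vertical, centre over 100 mm above the counter, still, clear of the stand and the other foot, which is within 20 mm of its start (((angle between foot_a_c0's own z axis and vertical below 0.26 rad and height (world z) of foot_a_center above 0.1 m and contact force between the fingers and foot_a above 1 N and contact force between foot_a and stand below 0.2 N and contact force between foot_a and foot_b below 0.2 N and linear speed of foot_a below 0.03 m/s and horizontal distance between foot_b_center and sheet above 0.12 m and distance of foot_b_center from where it was at the start of the episode below 0.02 m) or (angle between foot_b_c0's own z axis and vertical below 0.26 rad and height (world z) of foot_b_center above 0.1 m and contact force between the fingers and foot_b above 1 N and contact force between foot_b and stand below 0.2 N and contact force between foot_b and foot_a below 0.2 N and linear speed of foot_b below 0.03 m/s and horizontal distance between foot_a_center and sheet above 0.12 m and distance of foot_a_center from where it was at the start of the episode below 0.02 m))); the arm keeps its last pose, push and grip.
It fails at once if the bowl is moved more than 20 mm (distance of bowl from where it was at the start of the episode above 0.02 m).
It fails at once if a macaron is moved more than 20 mm (distance of macaron_0 from where it was at the start of the episode above 0.02 m).
It fails at once if a macaron is moved more than 20 mm (distance of macaron_1 from where it was at the start of the episode above 0.02 m).
It also fails if it takes over 72 s, if anything falls off the work surface, if the arm or the gripper's body presses on something with over 40 N, if the wrist force passes 120 N, or if a joint passes its speed limit or range.

## Robot

A 6-joint arm with a two-finger parallel gripper is mounted at the origin on the work surface. World frame = base frame: x ahead of the robot, y to its left, z up, the work surface at z = 0. Lengths are in mm, angles in degrees, forces in N, time in s.
With the tool pointing down it reaches from about 275 to 875 mm from the base axis. Payload 12.5 kg.
Tool frame: the origin (TCP) lies at the very end of the fingers, on their centre line; the grasp point (between the pads) lies 19 mm behind it (arm.hold_point_z is the distance from the TCP to the grasp point, in mm); z points along the fingers, y is the line along which they close (so a half turn about z gives the same grasp; the last joint's range is limited). The gripper opens to 85 mm and grips with 20 to 120 N. Pads are 22 mm wide; open, the fingers measure 114 mm over their backs; the gripper's body (76 mm by 85 mm) begins 54 mm behind the grasp point. The pads swing forward as they close: fully open they stand 13 mm farther back than shut.
Start: joints at [-74.232, 20.094, 94.641, -0, 65.266, -4.847], TCP at [193.666, -514.76, 231.29] pointing down, gripper open.
Joint ranges: [-157.81, 157.81], [-45, 120.19], [0.68, 151.7], [-89.99, 269.99], [4.06, 180], [-164.3, 164.3]. Speed limits (degrees/s): [127.2, 127.2, 159.86, 180, 180, 180].

## Interface

Orientations are given as a 3x3 rotation matrix whose columns are the frame's x, y, z axes.
In Python, from station import monitor, viewer, hand_in, arm gives the robot as it stands.
- The arm moves only by the tool play_rows, never from a script. Its argument "rows" is one flat list of numbers, 7 for each row, row after row: the turn, a rotation vector about the tool's x, y, z in rad, then the shift along the tool's x, y, z in cm, then the finger opening in cm, from 0 to 8.54. A call has 1 to 20 rows; each row is the pose to reach, as a shift and turn from the pose commanded when the call began, along the tool's axes at that moment; what a row does not reach only later rows make up. A row lasts 1/10 s, in which the tool goes at most 50 mm and 8.59 degrees, less where a joint would pass 70% of its speed; a pose out of reach is approached as far as the arm can. A call with a gripper value outside its range is refused whole. The fingers move at their own pace and stop on an object; "squeeze" is the grip in N (left out, the last holds). Time passes only in rows, so rows that repeat a pose let the fingers close. It gives the time, the measured TCP pose, the force, the opening and the grip force at its end, in the units of the state.
- monitor.observe(): the state, without advancing time (a new reading comes with each control period).
- viewer.capture(name): name is "scene" or "top" or "wrist"; returns a dict with "img" (420x560x3 uint8, red, green, blue), "camera_matrix" (3x3 intrinsics, pixels), "R" (3x3) and "t" (3): a world point X has camera coordinates R X + t. Camera axes: x right, y down, z forward; pixel columns grow to the right and rows downward; lengths in mm; the calibration is good to about 2 mm. A picture is of the moment at which its call begins. There is no depth.
- hand_in(): hands the job in; it is judged then, once.
The state is a dict: "t": time; "joint_pos": joint angles; "dq": joint speeds; "tau": joint torques, N m; "position": TCP position; "orientation": TCP orientation; "contact_force": force on the tool from outside, world axes, zero at the start; "wrist_torque": the same for the moment, N m; "gripper_width": finger opening in mm; "gripper_force": force on a finger pad.
Only numpy, scipy, OpenCV 4.12 (cv2) and the standard library are available. Lean on these libraries where they do the work, as an engineer would, in place of code of your own. Each camera call takes 0.05 s, during which the arm holds its last target. There are 200 camera calls.

## Working session

There is one attempt and no reset: what is moved stays moved. The work goes in short steps, Python scripts to look and compute and a tool call to move; the robot and the scene stay as the last step left them, time stands still between calls to the robot, and variables do not carry over. Pictures are saved under pics/ and viewed, at most 10 in all, crops included, and the job is handed in when it is done.

Besides the shell and the picture viewer there is one more tool, called after "Call:" as name(argument=value, ...) on one line, values as JSON. play_rows: Moves the arm, as the interface text tells. Its arguments: {"type":"object","properties":{"rows":{"type":"array","items":{"type":"number"}},"squeeze":{"type":"number"}},"required":["rows"]}

```bash
mkdir -p pics; python3 - <<'E'
from station import monitor, viewer
import cv2,numpy as np,pickle
for n in ("top","scene"):
    c=viewer.capture(n); pickle.dump(c,open(n+".pkl","wb"))
    cv2.imwrite(f"pics/{n}0.png",cv2.cvtColor(c["img"],cv2.COLOR_RGB2BGR))
    print(n,c["camera_matrix"].tolist(),np.round(c["R"],3).tolist(),c["t"])
o=monitor.observe();print(o["position"],o["orientation"],o["gripper_width"])
E
```

```text
top [[473.47810329933657, 0.0, 289.244431028975], [0.0, 473.47810329933657, 207.64040760484167], [0.0, 0.0, 1.0]] [[-0.024, -1.0, 0.003], [-0.994, 0.024, -0.107], [0.107, -0.006, -0.994]] [-1.03316397e+00  5.75414400e+02  1.66375705e+03]
scene [[386.9818976881626, 0.0, 286.3248552557837], [0.0, 386.9818976881626, 210.6827865897142], [0.0, 0.0, 1.0]] [[0.318, 0.948, -0.002], [0.636, -0.215, -0.741], [-0.703, 0.234, -0.671]] [-186.1199213  -305.14386762 1496.20586842]
[ 193.5786069  -514.49287562  230.81288496] [[ 9.35971369e-01  3.52075989e-01 -3.06935068e-04]
 [ 3.52076116e-01 -9.35970825e-01  1.01159949e-03]
 [ 6.88776217e-05 -1.05489266e-03 -9.99999441e-01]] 85.17991372297469
```

View pics/top0.png

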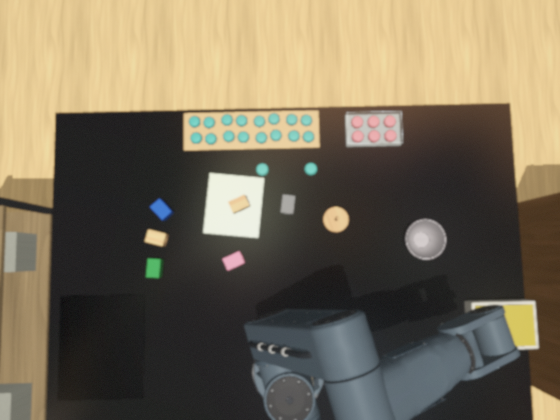

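View pics/scene0.png

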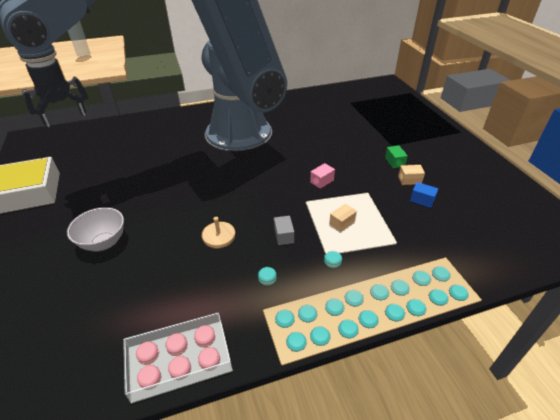

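The top view shows the sheet at about (234,205) with the foot at (239,204), the stand at (336,219), the macarons at (262,169) and (311,169), and the bowl at (425,240). The other foot is at (156,238). The scene view agrees: foot at (343,217), stand at (218,233).

```bash
cat > h.py <<'E'
import numpy as np,cv2
def ray(c,uv,z):
    K,R,t=[np.array(c[k],float) for k in("camera_matrix","R","t")]
    C=-R.T@t; d=R.T@np.linalg.inv(K)@np.array([uv[0],uv[1],1.]); return C+d*(z-C[2])/d[2]
def proj(c,X):
    K,R,t=[np.array(c[k],float) for k in("camera_matrix","R","t")]
    p=K@(R@np.array(X,float)+t); return p[:2]/p[2]
def cap(n,name):
    from station import viewer
    c=viewer.capture(n); cv2.imwrite(f"pics/{name}.png",cv2.cvtColor(c["img"],cv2.COLOR_RGB2BGR)); return c
E
python3 - <<'E'
import pickle
from h import *
c=pickle.load(open("top.pkl","rb"))
hsv=cv2.cvtColor(c["img"],cv2.COLOR_RGB2HSV)
for nm,(x0,y0,x1,y1),z in(("foot",(222,188,258,220),44),("stand",(318,200,355,238),14),("other",(140,225,172,250),44)):
    m=cv2.inRange(hsv[y0:y1,x0:x1],(5,60,90),(28,255,255))
    cs=max(cv2.findContours(m,0,1)[0],key=cv2.contourArea)+np.array([x0,y0])
    P=np.array([ray(c,p[0],z)[:2] for p in cs],np.float32)
    print(nm,cv2.contourArea(cs),cv2.minAreaRect(cs),cv2.minAreaRect(P))
for p in((262,169),(311,169)):print(ray(c,p,25))
E
```

```text
foot 178.0 ((238.8402099609375, 203.51548767089844), (11.981084823608398, 16.956281661987305), 66.03751373291016) ((592.8778686523438, 163.8172149658203), (42.97040557861328, 60.02283477783203), 22.881145477294922)
stand 563.5 ((335.5, 219.0), (26.0, 27.0), 90.0) ((531.9766235351562, -180.84005737304688), (97.64246368408203, 94.07307434082031), 88.61749267578125)
other 309.5 ((155.8529510498047, 237.58827209472656), (23.283418655395508, 15.279743194580078), 14.03624439239502) ((478.981201171875, 457.51580810546875), (82.36270904541016, 53.423492431640625), 74.70098876953125)
[718.94812317  80.28589871  25.        ]
[714.74492845 -97.19295565  25.        ]
```

```bash
python3 - <<'E'
import cv2
a=cv2.imread("pics/top0.png")[175:235,195:275];b=cv2.imread("pics/scene0.png")[187:247,303:383]
cv2.imwrite("pics/crop0.png",cv2.resize(cv2.vconcat([a,b]),None,fx=5,fy=5,interpolation=2)[:600] if 0 else cv2.resize(cv2.hconcat([a,b]),None,fx=5,fy=5,interpolation=2))
E
```

```text
(no output)
```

View pics/crop0.png

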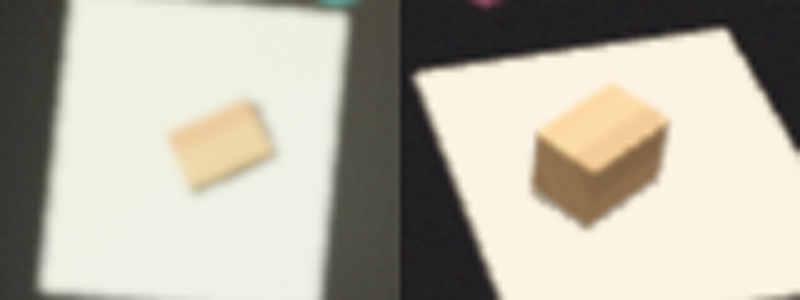

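The close crop shows the foot with its long axis at about azimuth -67°. Its visible end, towards the camera, looks plain, so the hole is probably at the far end (azimuth 113°). Next I go above the block and look from close by.

Call:
play_rows(rows=[0,0,-1.61,61.3,-49.4,5.1,8.5,0,0,-1.61,61.3,-49.4,5.1,8.5,0,0,-1.61,61.3,-49.4,5.1,8.5,0,0,-1.61,61.3,-49.4,5.1,8.5,0,0,-1.61,61.3,-49.4,5.1,8.5,0,0,-1.61,61.3,-49.4,5.1,8.5,0,0,-1.61,61.3,-49.4,5.1,8.5,0,0,-1.61,61.3,-49.4,5.1,8.5,0,0,-1.61,61.3,-49.4,5.1,8.5,0,0,-1.61,61.3,-49.4,5.1,8.5,0,0,-1.61,61.3,-49.4,5.1,8.5,0,0,-1.61,61.3,-49.4,5.1,8.5,0,0,-1.61,61.3,-49.4,5.1,8.5,0,0,-1.61,61.3,-49.4,5.1,8.5,0,0,-1.61,61.3,-49.4,5.1,8.5,0,0,-1.61,61.3,-49.4,5.1,8.5,0,0,-1.61,61.3,-49.4,5.1,8.5,0,0,-1.61,61.3,-49.4,5.1,8.5,0,0,-1.61,61.3,-49.4,5.1,8.5,0,0,-1.61,61.3,-49.4,5.1,8.5])

```text
t: 2.1
position: [593.2, 162.4, 180.5]
orientation: [[-0.387, 0.922, -0.0], [0.922, 0.387, -0.0], [-0.0, -0.0, -1.0]]
contact_force: [0.0, -0.5, 0.1]
gripper_width: 85.2
gripper_force: 0.0
```

```bash
python3 - <<'E'
from h import *
import pickle
from station import monitor
c=cap("wrist","wrist1");pickle.dump(c,open("w1.pkl","wb"))
o=monitor.observe();print(o["t"],o["position"],np.round(o["orientation"],3),o["joint_pos"])
hsv=cv2.cvtColor(c["img"],cv2.COLOR_RGB2HSV)
m=cv2.inRange(hsv,(5,60,60),(28,255,255))
for cs in cv2.findContours(m,0,1)[0]:
    if cv2.contourArea(cs)<800: continue
    P=np.array([ray(c,p[0],44)[:2] for p in cs],np.float32)
    print(cv2.contourArea(cs),cv2.boundingRect(cs),cv2.minAreaRect(P))
E
```

```text
2.15 [593.30299278 162.47707735 180.60964144] [[-0.387  0.922  0.   ]
 [ 0.922  0.387 -0.   ]
 [-0.     0.    -1.   ]] [ 1.09807752e+01  2.98220588e+01  8.73227118e+01 -2.38610961e-03
  6.28464804e+01 -1.18111780e+01]
4755.5 (254, 143, 59, 87) ((591.05078125, 169.6431884765625), (44.2542610168457, 68.14469909667969), 23.287742614746094)
9988.0 (454, 142, 106, 208) ((781.9320678710938, 182.34388732910156), (87.95006561279297, 179.5936279296875), 34.94935607910156)
```

View pics/wrist1.png

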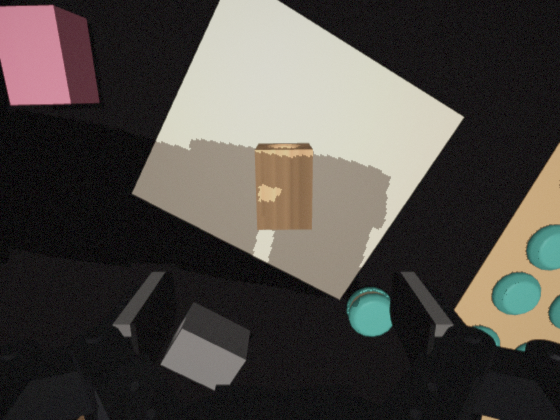

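The wrist view shows the foot at (284,190). At its upper end face (284,146) there is a dark band with a light arc, which fits the hole being at the tool +x end. The foot's centre is about (592,167) and both macarons are clear of the fingers, so I go down and grip.

Call:
play_rows(rows=[0,0,0,0.45,0,6,8.5,0,0,0,0.45,0,12,8.5,0,0,0,0.45,0,14,8.5,0,0,0,0.45,0,16,8.5,0,0,0,0.45,0,17.2,8.5,0,0,0,0.45,0,17.2,8.5,0,0,0,0.45,0,17.2,8.5,0,0,0,0.45,0,17.2,3,0,0,0,0.45,0,17.2,3,0,0,0,0.45,0,17.2,3,0,0,0,0.45,0,17.2,3,0,0,0,0.45,0,17.2,3,0,0,0,0.45,0,17.2,3,0,0,0,0.45,0,17.2,3,0,0,0,0.45,0,17.2,3], squeeze=50)

```text
t: 3.65
position: [592.3, 167.7, 9.3]
orientation: [[-0.389, 0.921, 0.001], [0.921, 0.389, 0.0], [-0.0, 0.001, -1.0]]
contact_force: [-0.7, -0.1, 5.5]
gripper_width: 43.4
gripper_force: 51.5
```

The grip is firm: 43.4 mm opening at 51 N. Next I lift straight up, then pitch so the +x end faces up.

Call:
play_rows(rows=[0,0,0,0,0,-2,3,0,0,0,0,0,-6,3,0,0,0,0,0,-10,3,0,0,0,0,0,-14,3,0,0,0,0,0,-18,3,0,0,0,0,0,-22,3,0,0,0,0,0,-25,3,0,0,0,0,0,-28,3,0,0.14,0,0,0,-28,3,0,0.28,0,0,0,-28,3,0,0.42,0,0,0,-28,3,0,0.56,0,0,0,-28,3,0,0.7,0,0,0,-28,3,0,0.7,0,0,0,-28,3])

```text
t: 5.05
position: [591.8, 165.7, 286.1]
orientation: [[-0.292, 0.923, -0.252], [0.704, 0.386, 0.596], [0.647, -0.004, -0.762]]
contact_force: [0.4, -0.7, -1.4]
gripper_width: 43.3
gripper_force: 51.1
```

```bash
python3 -c "
from station import monitor
o=monitor.observe();print(o['joint_pos'],o['gripper_width'])"
```

```text
[ -3.37570102  31.94724625  77.51379349  35.47560721  90.96118203
 -31.96606774] 43.27394790591081
```

Call:
play_rows(rows=[0,0.14,0,0,0,0,3,0,0.28,0,0,0,0,3,0,0.42,0,0,0,0,3,0,0.56,0,0,0,0,3,0,0.7,0,0,0,0,3,0,0.8,0,0,0,0,3,0,0.87,0,0,0,0,3,0,0.87,0,0,0,0,3,0,0.87,0,0,0,0,3,0,0.87,0,0,0,0,3,0,0.87,0,0,0,0,3])

```text
t: 6.15
position: [591.7, 167.8, 289.1]
orientation: [[-0.003, 0.921, -0.389], [0.003, 0.389, 0.921], [1.0, 0.001, -0.003]]
contact_force: [0.7, 0.4, -1.4]
gripper_width: 43.3
gripper_force: 51.2
```

```bash
python3 - <<'E'
from h import *
from station import monitor
o=monitor.observe();print(o["joint_pos"],o["gripper_width"])
X=o["position"]-19*o["orientation"][:,2] if hasattr(o["orientation"],'shape') else o["position"]
out=[]
for n in("top","scene","wrist"):
    c=cap(n,n+"2");p=proj(c,X).astype(int) if n!="wrist" else (280,210)
    h=45 if n!="wrist" else 210
    w=45 if n!="wrist" else 280
    a=c["img"][max(0,p[1]-h):p[1]+h,max(0,p[0]-w):p[0]+w]
    out.append(cv2.resize(a,(260,260) if n!="wrist" else (280,260),interpolation=2));print(n,p)
cv2.imwrite("pics/c2.png",cv2.cvtColor(np.hstack(out),cv2.COLOR_RGB2BGR))
E
```

```text
[-10.0732826   48.79458917  77.10484366  69.0154011  116.02517829
 -40.93386651] 43.34851786580395
top [234 192]
scene [348 138]
wrist (280, 210)
```

View pics/c2.png

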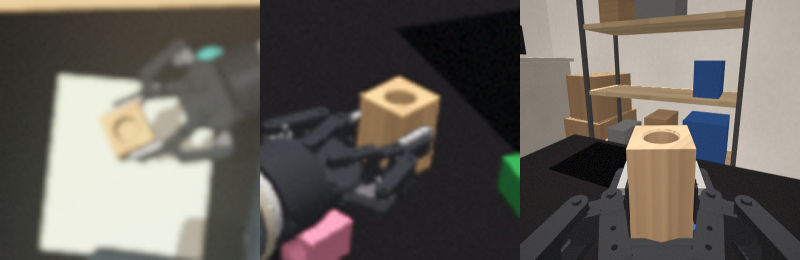

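All three views show the foot upright in the fingers with the round hole on top (crop positions (128,130), (402,97) and (660,137)). It touches nothing else, and the tool axes are within 0.5° of upright.

```bash
python3 -c "
from station import hand_in
print(hand_in())"
```

```text
the job is handed in; nothing more can be done
None
```

I handed the job in with the foot from the sheet held still in the gripper, hole facing straight up within 0.5° and its middle about 29 cm above the counter; I found the hole by camera instead of trying the peg, and no verdict came back.

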